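# Try the plungers of three height setters, shortest first

### The arm

A 6-joint arm with a two-finger parallel gripper is mounted at the origin on a cart in front of the work surface, level with it; the furniture and walls round the work are solid. World frame = base frame: x ahead of the robot, y to its left, z up, the work surface at z = 0. Lengths are in m, angles in rad, forces in N, time in s.
With the tool pointing down it reaches from about 0.375 to 0.9 m from the base axis. Payload 3.1 kg.
Tool frame: the origin (TCP) lies on the centre line of the jaws, within the pads' length; the fingertips stand 25 mm ahead of it and the grasp point (between the pads) lies 6 mm ahead of it (manip.tips_ahead is the distance from the TCP to the fingertips, in m); z points along the fingers, y is the direction in which the jaws open and shut (so a half turn about z gives the same grasp; the last joint's range is limited). The gripper opens to 85 mm and grips with 20 to 120 N. Pads are 22 mm wide; open, the fingers measure 114 mm over their backs; the gripper's body (76 mm by 85 mm) begins 54 mm behind the grasp point. The pads swing forward as they close: fully open they stand 13 mm farther back than shut.
Start: joints at [-0.946, 0.527, 1.433, -0, 1.181, -0.178], TCP at [0.45, -0.434, 0.256] pointing down, gripper open.
Joint ranges: [-3.08, 3.08], [-0.75, 2.2], [0.22, 2.44], [-1.43, 4.57], [0, 2.65], [-2.85, 2.85]. Speed limits (rad/s): [2.79, 2.79, 3.14, 3.14, 3.14, 3.14].

### API

Orientations are given as a unit quaternion [x, y, z, w].
In Python, from station import manip gives the robot as it stands.
- The arm moves only by the tool play_rows, never from a script. Its argument "steps" is a list that holds one entry, the list of rows, each a list of 6 numbers: the shift along the tool's x, y, z in m, then the turn, a rotation vector about the tool's x, y, z in degrees. In form: [[[x, y, z, rx, ry, rz], ...]]. A call has 1 to 10 rows; each row shifts and turns the commanded pose from where the row before left it, along the tool's axes as they then stand; what a row does not reach is not made up. A row lasts 1/8 s, in which the tool goes at most 62.5 mm and 10.7 degrees, less where a joint would pass 70% of its speed; a pose out of reach is approached as far as the arm can. A call is refused whole if a number of a shift passes 0.0625 or a number of a turn 10.7, either way. A call with a gripper value outside its range is refused whole. "fingers" is the opening, from 0 (shut) to 1 (fully open), set as the call begins (left out, the last holds). The fingers move at their own pace and stop on an object; "squeeze" is the grip in N (left out, the last holds). Time passes only in rows, so rows that do not move let the fingers close. It gives the time, the measured TCP pose, the force and the opening at its end, in the units of the state.
- manip.sense(): the state, without advancing time (a new reading comes with each control period).
- manip.snapshot(name): name is "scene" or "top" or "wrist"; returns a dict with "img" (384x512x3 uint8, red, green, blue), "K" (3x3 intrinsics, pixels), "world_from_camera" (4x4, takes a point from camera to world coordinates). Camera axes: x right, y down, z forward; pixel columns grow to the right and rows downward; lengths in m; the calibration is good to about 2 mm. A picture is of the moment at which its call begins. There is no depth.
- manip.sign_off(): hands the job in, once; it reports no verdict.
Trained networks look in a picture, given as the dict that the camera call returned (one of the last four; its "shot" number tells which), for a name from the list of things; names that differ only in an ending like _2 or _b are one class to them, and where a whole thing is asked for, a point or a joint stands for the part that bears it (a point fixed in the world has none). Each returns a list of dicts, best first, with "score" (0 to 1); they miss things now and then, are a little off and sometimes report something else, mostly with a low value. They report only what shows in the picture. A call takes as long as a camera call.
- manip.regions_of(label, picture): "pixels" (384x512 bool, what is visible of it) and "rect" ([left, top, right, bottom] in pixels, round what is visible of it).
- manip.pinpoint(label, picture): "point" ([column, row] in pixels: a listed point, or the origin of a listed thing).
The state is a dict: "t": time; "q": joint angles; "qd": joint speeds; "tau": joint torques, N m; "tcp_pos": TCP position; "tool_rot": TCP orientation; "force": force on the tool from outside, world axes, zero at the start; "ft_torque": the same for the moment, N m; "finger_gap": opening from 0.0 (shut) to 1.0 (fully open).
Only numpy, scipy, OpenCV 4.12 (cv2) and the standard library are available. Lean on these libraries where they do the work, as an engineer would, in place of code of your own. Each camera call takes 0.05 s, during which the arm holds its last target.

### The job

Check that the plungers of the three height setters (the round stands with a small disc on top) run freely: with closed fingertips, lightly touch each disc down from above to about half its travel and leave it there, the shortest setter first, then the middle one, then the tallest. Never drive a plunger on to its bottom stop, for it stays where you leave it and cannot be raised again. Do not grip, shift or lift the setters, and leave everything round them alone.

Things in the scene. Friction and masses are not known exactly. Their poses are not given: they have to be found in the camera images.
- short_setter_pad (a point): centre of the flat upper face of the short setter's plunger pad; it stands 55 mm above the plate with the plunger fully up, and moves down with the plunger. The pad is a round aluminium disc 27 mm across and 6 mm thick on a 13 mm stem; a dark ring on the stem, 7 to 9 mm above the collar when fully up, marks half travel. z up, the plunger moves along it
- short_setter_plunger (a joint): how far this plunger has been pushed down, in m: 0 fully up, 0.016 on its bottom stop. No spring: it slides at about 3.5 N, stays where it is left, and cannot be raised again by pushing. It starts 0 to 1.5 mm down
- short_setter: the short height setter: loose upright round steel stand, about 0.75 kg, foot 62 mm across, column 42 mm, knurled collar 47 mm across whose top is 29 mm above the plate. Origin at the centre of its underside, z up. The three differ only in height
- middle_setter_pad (a point): centre of the flat upper face of the middle setter's plunger pad; it stands 75 mm above the plate with the plunger fully up, and moves down with the plunger. The pad is a round aluminium disc 27 mm across and 6 mm thick on a 13 mm stem; a dark ring on the stem, 7 to 9 mm above the collar when fully up, marks half travel. z up, the plunger moves along it
- middle_setter_plunger (a joint): how far this plunger has been pushed down, in m: 0 fully up, 0.016 on its bottom stop. No spring: it slides at about 3.5 N, stays where it is left, and cannot be raised again by pushing. It starts 0 to 1.5 mm down
- middle_setter: the middle height setter: loose upright round steel stand, about 0.75 kg, foot 62 mm across, column 42 mm, knurled collar 47 mm across whose top is 49 mm above the plate. Origin at the centre of its underside, z up. The three differ only in height
- tall_setter_pad (a point): centre of the flat upper face of the tall setter's plunger pad; it stands 95 mm above the plate with the plunger fully up, and moves down with the plunger. The pad is a round aluminium disc 27 mm across and 6 mm thick on a 13 mm stem; a dark ring on the stem, 7 to 9 mm above the collar when fully up, marks half travel. z up, the plunger moves along it
- tall_setter_plunger (a joint): how far this plunger has been pushed down, in m: 0 fully up, 0.016 on its bottom stop. No spring: it slides at about 3.5 N, stays where it is left, and cannot be raised again by pushing. It starts 0 to 1.5 mm down
- tall_setter: the tall height setter: loose upright round steel stand, about 0.75 kg, foot 62 mm across, column 42 mm, knurled collar 47 mm across whose top is 69 mm above the plate. Origin at the centre of its underside, z up. The three differ only in height
- long_gauge_block: bystander, loose: steel gauge block, 35 x 9 mm, 20 mm high; origin at the centre of its underside, z up
- high_gauge_block: bystander, loose: steel gauge block, 30 x 9 mm, 25 mm high; origin at the centre of its underside, z up
- flange_part: bystander, loose: turned steel flange with a boss, 70 mm across, 31 mm high; origin at the centre of its underside, z up
- stepped_shaft: bystander, loose: stepped steel shaft standing on end, 34 mm across, 87 mm high; origin at the centre of its underside, z up
- gear: bystander, loose: spur gear with a hub, 51 mm across, 20 mm high; origin at the centre of its underside, z up

How it is judged:
By the outcome, as a careful person would: the job done as asked, in the order asked, and still so for the second after the job is handed in, with the robot touching nothing.
It also fails if it takes over 45 s, if anything falls off the work surface, if the arm or the gripper's body presses on something with over 40 N, if the wrist force passes 120 N, or if a joint passes its speed limit or range.

## Working session

There is one attempt and no reset: what is moved stays moved. The work goes in short steps, Python scripts to look and compute and a tool call to move; the robot and the scene stay as the last step left them, time stands still between calls to the robot, and variables do not carry over. Pictures are saved under pics/ and viewed, and the job is handed in when it is done.

Besides the shell and the picture viewer there is one more tool, called after "Call:" by a JSON object that holds its "api" and its "payload". play_rows: Moves the arm, as the interface text tells. Its arguments: {"type":"object","properties":{"steps":{"type":"array"},"fingers":{"type":"number"},"squeeze":{"type":"number"}},"required":["steps"]}

```bash
mkdir -p pics; cat > h.py <<'E'
from station import manip
import numpy as np, cv2
def save(p,n,crop=None,s=1):
    im=p["img"][:,:,::-1]
    if crop: a,b,c,d=crop; im=im[b:d,a:c]
    cv2.imwrite("pics/"+n+".png",cv2.resize(im,None,fx=s,fy=s,interpolation=cv2.INTER_CUBIC))
def toz(p,uv,z):
    K=np.array(p["K"]);T=np.array(p["world_from_camera"])
    d=T[:3,:3]@np.linalg.inv(K)@np.array([uv[0],uv[1],1.]);o=T[:3,3]
    return o+d*(z-o[2])/d[2]
def proj(p,X):
    K=np.array(p["K"]);T=np.array(p["world_from_camera"])
    c=T[:3,:3].T@(np.asarray(X)-T[:3,3]);u=K@c;return u[:2]/u[2]
E
python3 - <<'E'
from h import *
print(manip.sense(), manip.tips_ahead)
for n in["scene","top"]:
    p=manip.snapshot(n);save(p,n+"0",s=1.5);print(n,np.round(p["world_from_camera"],3).tolist(),p["K"][0])
    for l,h in[("short",.055),("middle",.075),("tall",.095)]:
        for r in manip.pinpoint(l+"_setter_pad",p)[:2]: print(l,"pad",r["score"],r["point"],toz(p,r["point"],h-.0007).round(4))
        for r in manip.pinpoint(l+"_setter",p)[:2]: print(l,"base",r["score"],r["point"],toz(p,r["point"],0).round(4))
E
```

```text
{'t': 0.0, 'q': array([-9.45496030e-01,  5.28421961e-01,  1.43391589e+00,  4.25816370e-05,
        1.18141581e+00, -1.78523959e-01]), 'qd': array([ 4.36993702e-04,  6.91038942e-05, -1.15734920e-04, -7.69263746e-04,
       -8.93765990e-04, -7.44864133e-04]), 'tau': array([-2.78300440e-04, -4.42352092e+01, -1.78025723e+01, -1.77319025e-04,
        8.44110298e-03,  1.24713136e-06]), 'tcp_pos': array([ 0.4496279 , -0.43315267,  0.25535641]), 'tool_rot': array([ 9.20317325e-01,  3.91171130e-01, -2.20170081e-04, -1.05801733e-03]), 'force': array([ 0.46496616, -0.36707464,  0.05242613]), 'ft_torque': array([-0.03620182, -0.03200488, -0.00240469]), 'finger_gap': 0.9981798744788491} 0.025
scene [[0.454, -0.377, 0.807, -0.292], [-0.891, -0.203, 0.407, -0.433], [0.01, -0.904, -0.428, 0.563], [0.0, 0.0, 0.0, 1.0]] [472.97389466   0.         260.00918589]
short pad 0.72 [352.5, 255.5] [ 0.4966 -0.2412  0.0543]
short base 0.56 [347.9, 274.9] [ 0.5059 -0.234   0.    ]
middle pad 0.64 [175.2, 204.9] [0.4805 0.1724 0.0743]
middle pad 0.25 [332.9, 238.1] [ 0.5093 -0.1947  0.0743]
middle base 0.67 [178.1, 234.5] [0.4763 0.167  0.    ]
tall pad 0.43 [271.0, 196.7] [ 0.5852 -0.0191  0.0943]
tall base 0.71 [269.6, 228.7] [ 0.6015 -0.0097  0.    ]
top [[0.029, -0.988, 0.149, 0.432], [-1.0, -0.029, 0.001, 0.017], [0.003, -0.149, -0.989, 1.075], [0.0, 0.0, 0.0, 1.0]] [397.03307739   0.         251.91165312]
short pad 0.41 [351.7, 230.6] [ 0.5004 -0.2404  0.0543]
short base 0.98 [343.0, 233.2] [ 0.4963 -0.2305  0.    ]
short base 0.25 [350.4, 230.9] [ 0.5031 -0.2506  0.    ]
middle pad 0.39 [191.4, 236.9] [0.4714 0.1669 0.0743]
middle base 0.68 [193.6, 235.2] [0.4791 0.1724 0.    ]
tall pad 0.58 [266.3, 190.6] [ 0.5914 -0.0174  0.0943]
tall base 0.91 [265.0, 197.1] [ 0.5886 -0.0175  0.    ]
```

View pics/scene0.png

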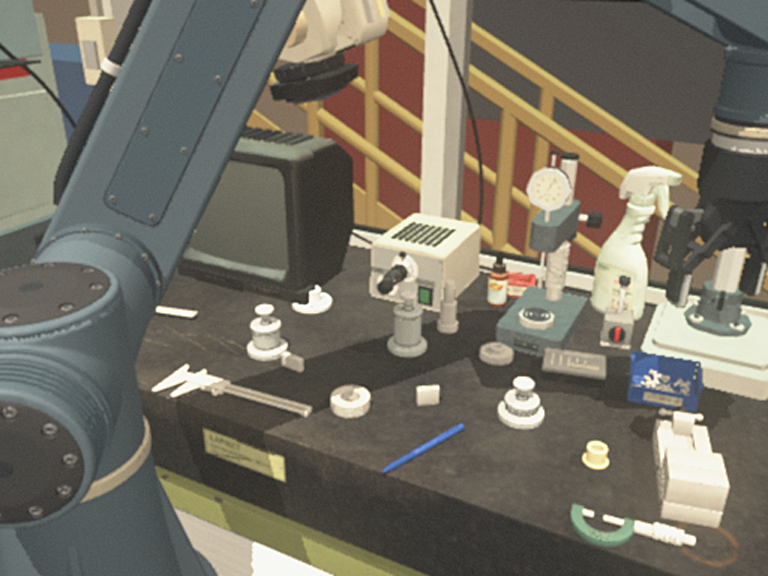

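View pics/top0.png

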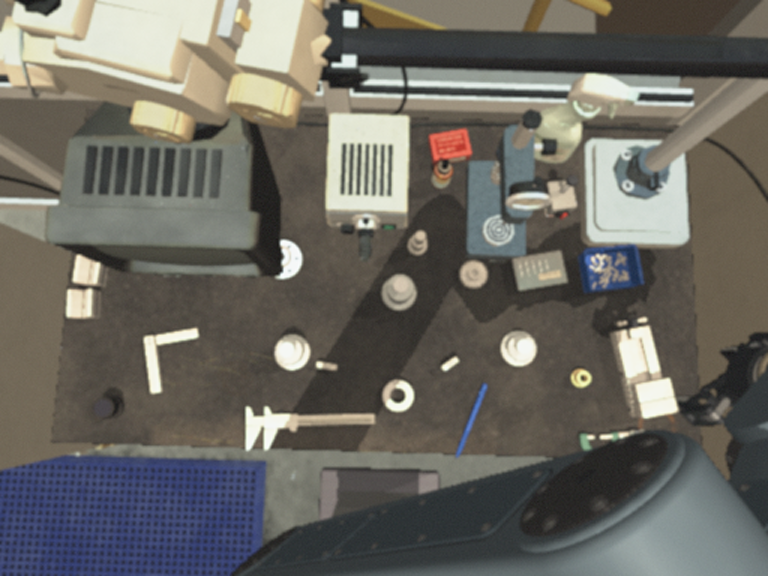

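Call:
{"api": "play_rows", "payload": {"steps": [[[0.028,-0.016,0.004,0,0,0],[0.028,-0.016,0.004,0,0,0],[0.028,-0.016,0.004,0,0,0],[0.028,-0.016,0.004,0,0,0],[0.028,-0.016,0.004,0,0,0],[0.028,-0.016,0.004,0,0,0],[0,0,0,0,0,0],[0,0,0,0,0,0]]], "fingers": 0}}

```text
t: 1.7
tcp_pos: [0.4978, -0.2468, 0.2326]
tool_rot: [0.92, 0.391, 0.0, 0.001]
force: [-0.1, 0.5, 0.3]
finger_gap: 0.001
```

```bash
python3 - <<'E'
from h import *
s=manip.sense();print(s["tcp_pos"],s["tool_rot"],s["force"],s["finger_gap"])
p=manip.snapshot("wrist");save(p,"w1",s=1.5);print(np.round(p["world_from_camera"],3).tolist(),p["K"])
for l,h in[("short",.055),("middle",.075),("tall",.095)]:
        for r in manip.pinpoint(l+"_setter_pad",p)[:2]: print(l,"pad",r["score"],r["point"],toz(p,r["point"],h-.0007).round(4))
        for r in manip.pinpoint(l+"_setter",p)[:2]: print(l,"base",r["score"],r["point"],toz(p,r["point"],0).round(4))
E
```

```text
[ 0.4977788  -0.24676315  0.23261205] [9.20261005e-01 3.91304557e-01 1.09624663e-04 6.43221503e-04] [-0.14406023  0.48140563  0.32493517] 0.0013083878383501617
[[0.72, -0.666, -0.194, 0.546], [-0.693, -0.691, -0.203, -0.195], [0.001, 0.281, -0.96, 0.35], [0.0, 0.0, 0.0, 1.0]] [[276.43567672   0.         253.01327523]
 [  0.         276.43567672 196.24714363]
 [  0.           0.           1.        ]]
short base 0.89 [243.6, 165.7] [ 0.4944 -0.2318  0.    ]
```

View pics/w1.png

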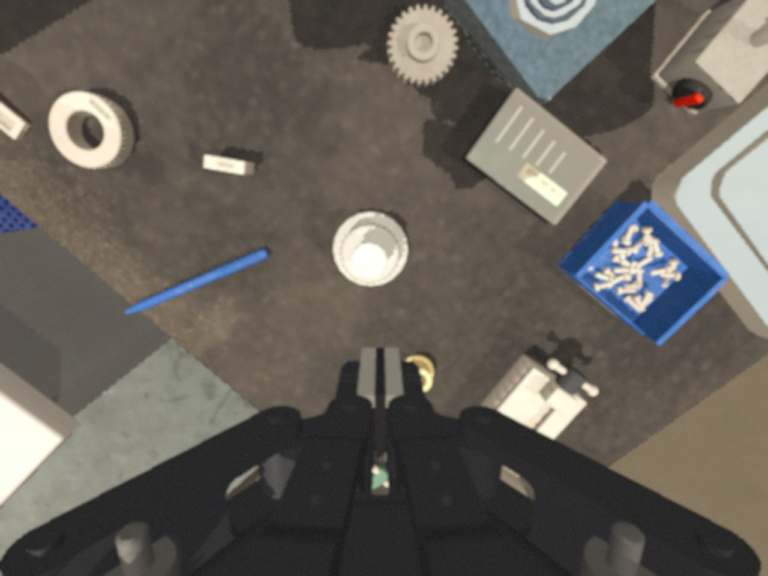

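```bash
python3 - <<'E'
from h import *
p=manip.snapshot("wrist");save(p,"w2",(200,120,296,216),7)
def circ(c,r,z,n=72):
    a=np.linspace(0,2*np.pi,n);return np.array([proj(p,[c[0]+r*np.cos(t),c[1]+r*np.sin(t),z]) for t in a])
im=cv2.resize(p["img"][120:216,200:296,::-1],None,fx=6,fy=6,interpolation=cv2.INTER_CUBIC)
c=(0.4960,-0.2335)
for r,z in((.031,0),(.0235,.029),(.0135,.0543)):
    q=((circ(c,r,z)-[200,120]+.5)*6).astype(int);cv2.polylines(im,[q],True,(0,0,255),1)
cv2.imwrite("pics/w2o.png",im)
t=p
for l in["short_setter_pad"]:
  for r in manip.regions_of(l,p)[:2]:
    m=r["pixels"];ys,xs=np.nonzero(m);print(r["score"],r["rect"],xs.mean(),ys.mean(),m.sum())
print(toz(p,(246.5,172),.0543))
E
```

```text
0.83 [239.0, 161.9, 258.2, 187.6] 246.7978947368421 172.70736842105262 475
[ 0.49927862 -0.23307258  0.0543    ]
```

View pics/w2o.png

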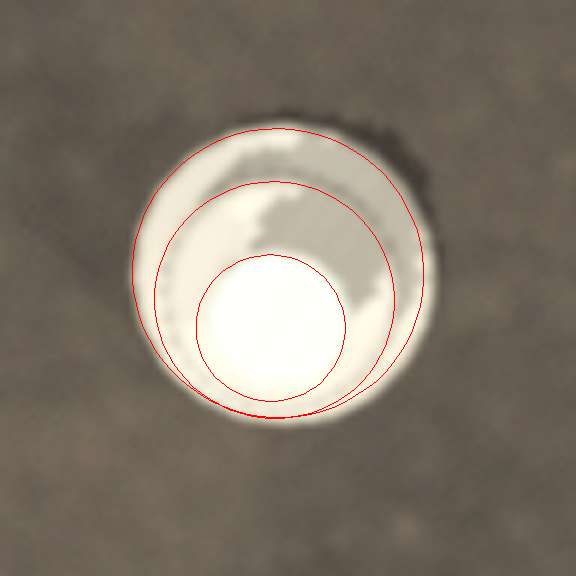

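Call:
{"api": "play_rows", "payload": {"steps": [[[0.004,-0.0044,0.0,0,0,0],[0.004,-0.0044,0.02,0,0,0],[0,0,0.03,0,0,0],[0,0,0.03,0,0,0],[0,0,0.03,0,0,0],[0,0,0.02,0,0,0],[0,0,0.01,0,0,0],[0,0,0.0,0,0,0]]]}}

```text
t: 3.15
tcp_pos: [0.4965, -0.2339, 0.092]
tool_rot: [0.92, 0.391, -0.0, -0.0]
force: [0.4, -0.1, -0.5]
finger_gap: -0.002
```

```bash
python3 - <<'E'
from h import *
s=manip.sense();print(s["tcp_pos"],s["tool_rot"],s["force"],s["finger_gap"])
p=manip.snapshot("wrist");save(p,"w3",(150,150,350,300),4)
p=manip.snapshot("scene");save(p,"s3",(280,170,430,300),5)
E
```

```text
[ 0.49654246 -0.23391137  0.09195843] [ 9.20286243e-01  3.91245361e-01 -2.55020945e-04 -4.83636284e-04] [ 0.35702588 -0.09375777 -0.47227229] -0.0021418896325947605
```

View pics/w3.png

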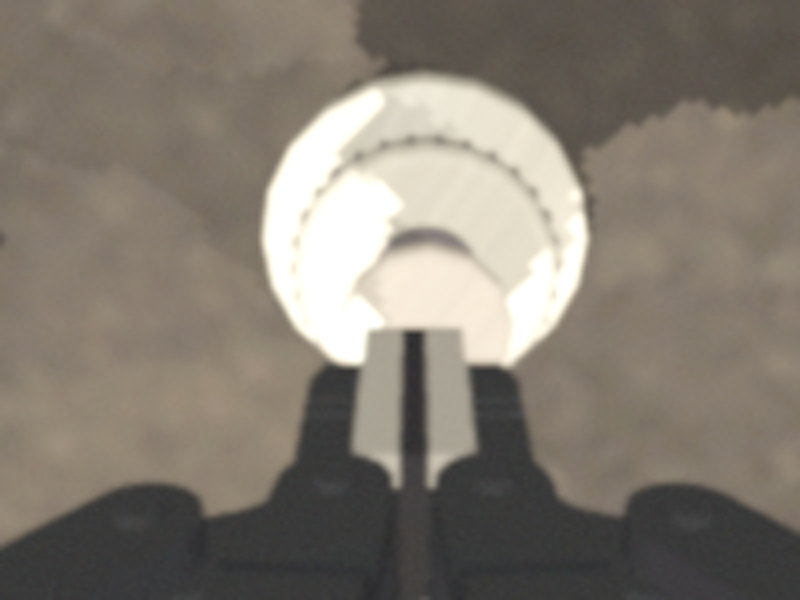

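View pics/s3.png

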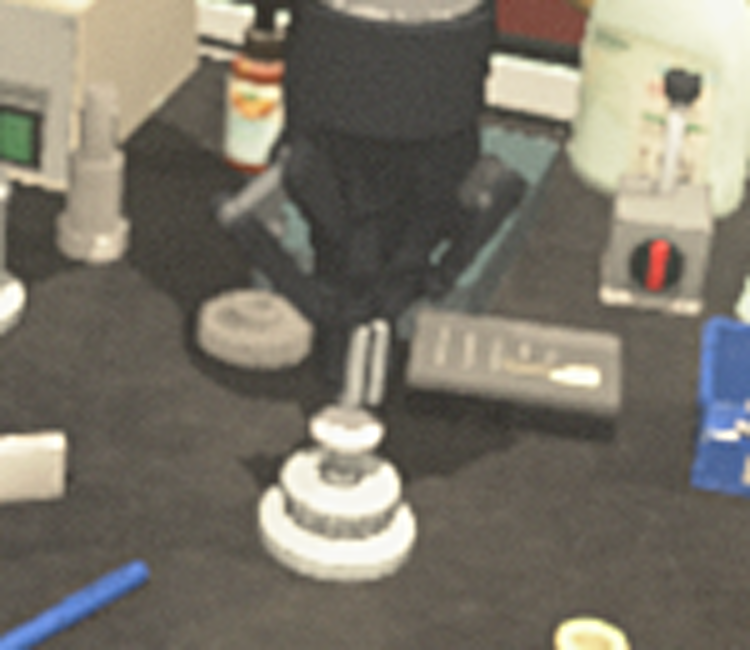

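```bash
python3 - <<'E'
from h import *
s=manip.sense();t=s["tcp_pos"]-[0,0,.025]
p=manip.snapshot("scene");im=cv2.resize(p["img"][170:300,280:430,::-1],None,fx=5,fy=5,interpolation=cv2.INTER_CUBIC)
def dot(X,c): 
    q=((proj(p,X)-[280,170]+.5)*5).astype(int);cv2.circle(im,tuple(int(v) for v in q),3,c,-1);print(q)
tx=np.array([.694,.72,0]);ty=np.array([.72,-.694,0])
dot(t,(0,0,255))
for a in(-.011,.011):
  for b in (-.006,.006): dot(t+tx*a+ty*b,(0,255,0))
for c,col in (((.497,-.235),(255,0,0)),((.4986,-.236),(255,255,0))):
  for r,z in((.031,0),(.0235,.029),(.0135,.0543)):
    q=np.array([((proj(p,[c[0]+r*np.cos(t),c[1]+r*np.sin(t),z])-[280,170]+.5)*5).astype(int) for t in np.linspace(0,6.283,60)]);cv2.polylines(im,[q],True,col,1)
cv2.imwrite("pics/s4.png",im)
p=manip.snapshot("wrist");im=cv2.resize(p["img"][150:300,150:350,::-1],None,fx=4,fy=4,interpolation=cv2.INTER_CUBIC)
for c,col in (((.497,-.235),(255,0,0)),((.4986,-.236),(0,0,255))):
  for r,z in((.031,0),(.0235,.029),(.0135,.0543)):
    q=np.array([((proj(p,[c[0]+r*np.cos(t),c[1]+r*np.sin(t),z])-[150,150]+.5)*4).astype(int) for t in np.linspace(0,6.283,60)]);cv2.polylines(im,[q],True,col,1)
q=((proj(p,t)-[150,150]+.5)*4).astype(int);cv2.circle(im,tuple(int(v) for v in q),4,(0,255,0),-1)
cv2.imwrite("pics/w4.png",im)
E
```

```text
[351 395]
[352 412]
[379 407]
[324 383]
[351 378]
```

View pics/s4.png

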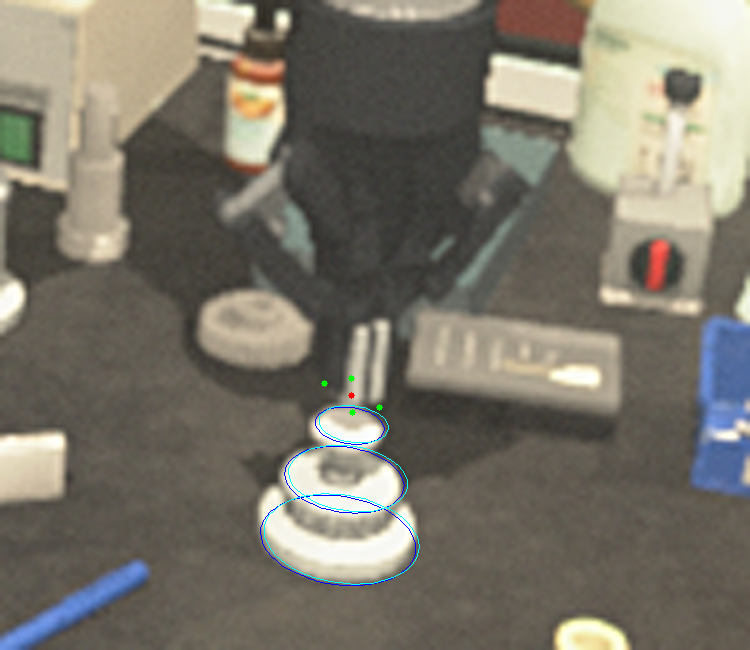

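View pics/w4.png

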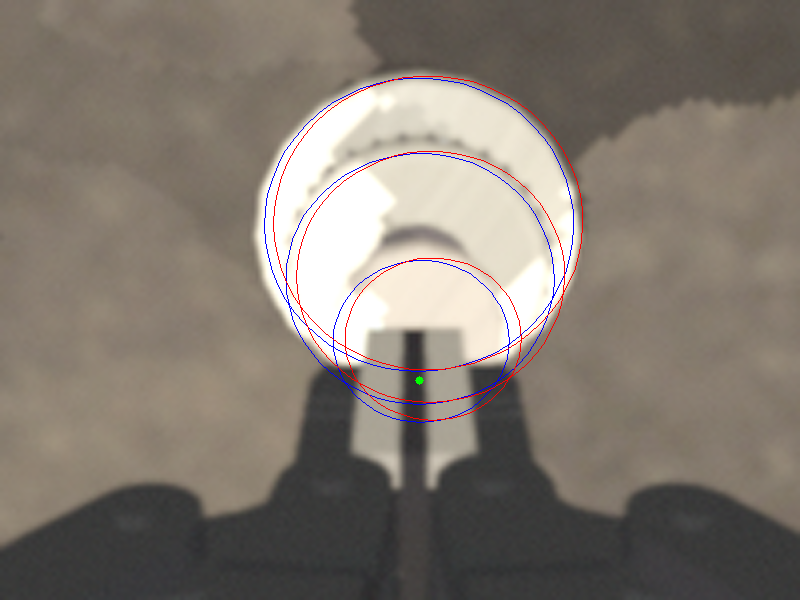

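Call:
{"api": "play_rows", "payload": {"steps": [[[0.002,0.0015,0,0,0,0],[0,0,0.005,0,0,0],[0,0,0.004,0,0,0],[0,0,0.001,0,0,0],[0,0,0,0,0,0]]]}}

```text
t: 3.98
tcp_pos: [0.499, -0.2338, 0.0821]
tool_rot: [0.92, 0.391, -0.0, -0.0]
force: [-1.8, 0.0, -0.6]
finger_gap: -0.001
```

Call:
{"api": "play_rows", "payload": {"steps": [[[0,0,0.001,0,0,0],[0,0,0,0,0,0]]]}}

```text
t: 4.22
tcp_pos: [0.4991, -0.2338, 0.0813]
tool_rot: [0.92, 0.391, -0.0, -0.0]
force: [0.1, 0.3, 0.2]
finger_gap: -0.002
```

Call:
{"api": "play_rows", "payload": {"steps": [[[0,0,0.001,0,0,0],[0,0,0,0,0,0]]]}}

```text
t: 4.47
tcp_pos: [0.4991, -0.2338, 0.0803]
tool_rot: [0.92, 0.391, -0.0, -0.0]
force: [-1.2, 1.1, -0.8]
finger_gap: -0.003
```

Call:
{"api": "play_rows", "payload": {"steps": [[[0,0,0.001,0,0,0],[0,0,0,0,0,0]]]}}

```text
t: 4.72
tcp_pos: [0.4991, -0.2338, 0.0792]
tool_rot: [0.92, 0.391, -0.0, -0.0]
force: [-0.4, 0.3, -0.4]
finger_gap: -0.006
```

Call:
{"api": "play_rows", "payload": {"steps": [[[0,0,0.001,0,0,0],[0,0,0,0,0,0]]]}}

```text
t: 4.97
tcp_pos: [0.4992, -0.2339, 0.0784]
tool_rot: [0.92, 0.391, 0.0, 0.0]
force: [0.1, -0.0, 1.2]
finger_gap: -0.003
```

Call:
{"api": "play_rows", "payload": {"steps": [[[0,0,0.001,0,0,0],[0,0,0,0,0,0]]]}}

```text
t: 5.22
tcp_pos: [0.4992, -0.2339, 0.0774]
tool_rot: [0.92, 0.391, 0.0, 0.0]
force: [-0.3, 0.9, 3.1]
finger_gap: -0.0
```

Call:
{"api": "play_rows", "payload": {"steps": [[[0,0,0.001,0,0,0]]]}}

```text
t: 5.35
tcp_pos: [0.4992, -0.2339, 0.0764]
tool_rot: [0.92, 0.391, 0.0, 0.0]
force: [0.3, -0.7, 3.5]
finger_gap: -0.002
```

Call:
{"api": "play_rows", "payload": {"steps": [[[0,0,0.001,0,0,0],[0,0,0.001,0,0,0],[0,0,0.001,0,0,0],[0,0,0,0,0,0]]]}}

```text
t: 5.85
tcp_pos: [0.4992, -0.2339, 0.0731]
tool_rot: [0.92, 0.391, 0.0, 0.0]
force: [0.1, -0.1, 1.1]
finger_gap: -0.003
```

```bash
python3 - <<'E'
from h import *
s=manip.sense();print(s["tcp_pos"],s["force"])
p=manip.snapshot("scene");save(p,"s5",(310,220,390,300),9)
E
```

```text
[ 0.4992145  -0.2338735   0.07313457] [ 0.08927758 -0.07275037  1.14020884]
```

View pics/s5.png

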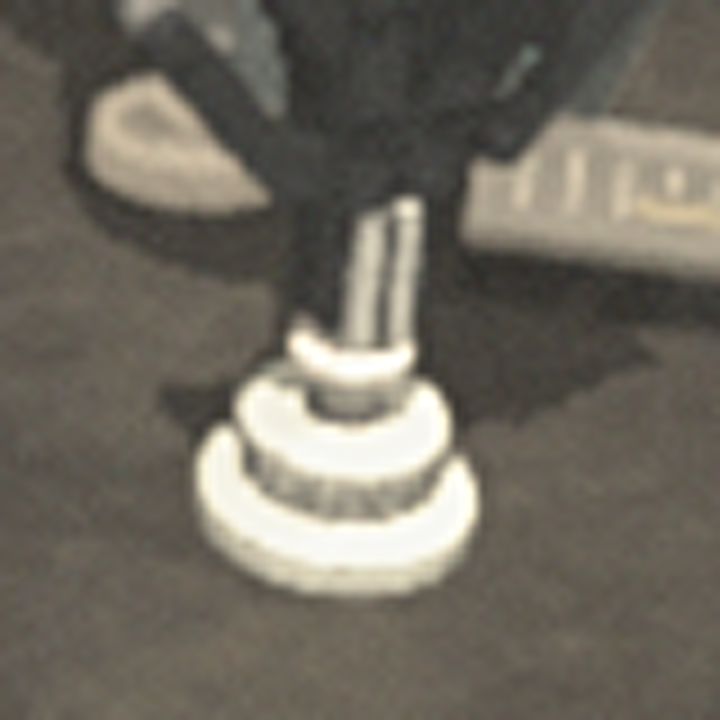

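Call:
{"api": "play_rows", "payload": {"steps": [[[0,0,0.001,0,0,0],[0,0,0,0,0,0]]]}}

```text
t: 6.15
tcp_pos: [0.4992, -0.2339, 0.0722]
tool_rot: [0.92, 0.391, 0.0, 0.0]
force: [0.6, 1.1, 1.5]
finger_gap: -0.005
```

Call:
{"api": "play_rows", "payload": {"steps": [[[0,0,-0.002,0,0,0],[0,0,-0.01,0,0,0],[0,0,-0.03,0,0,0],[0,0,-0.05,0,0,0],[0,0,-0.05,0,0,0],[0,0,-0.03,0,0,0],[0,0,0,0,0,0]]]}}

```text
t: 7.02
tcp_pos: [0.5004, -0.2346, 0.2476]
tool_rot: [0.92, 0.391, 0.002, 0.003]
force: [0.8, 0.1, 0.1]
finger_gap: -0.001
```

```bash
python3 - <<'E'
from h import *
s=manip.sense();print(s["tcp_pos"],s["force"])
p=manip.snapshot("scene");im=cv2.resize(p["img"][220:300,310:390,::-1],None,fx=9,fy=9,interpolation=cv2.INTER_CUBIC)
c=(.499,-.2337)
for r,z in((.031,0),(.0235,.029),(.0135,.047),(.0135,.041)):
    q=np.array([((proj(p,[c[0]+r*np.cos(t),c[1]+r*np.sin(t),z])-[310,220]+.5)*9).astype(int) for t in np.linspace(0,6.283,60)]);cv2.polylines(im,[q],True,(0,0,255),1)
cv2.imwrite("pics/s6.png",im)
E
```

```text
[ 0.50039749 -0.23464258  0.24755811] [0.77205228 0.07819388 0.1047363 ]
```

View pics/s6.png

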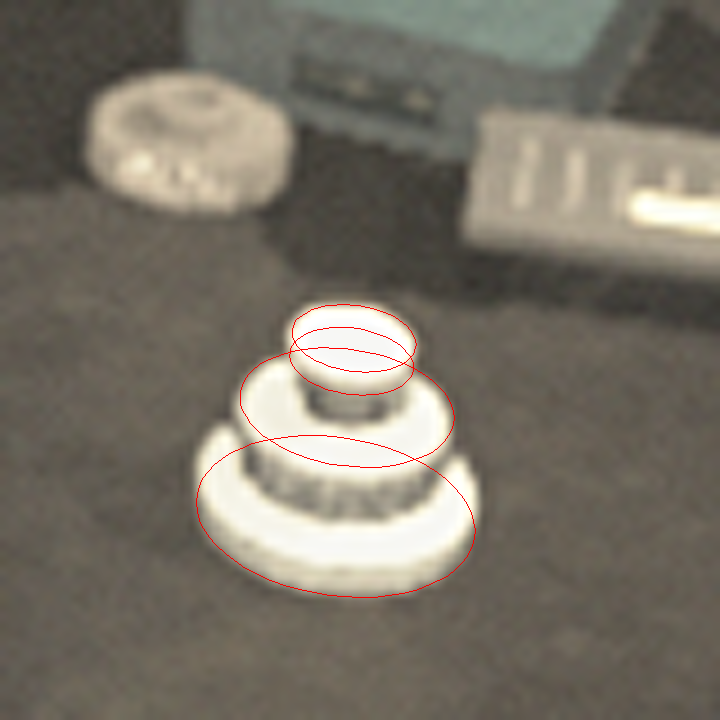

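Call:
{"api": "play_rows", "payload": {"steps": [[[0.02,-0.022,0,0,0,0],[0.034,-0.037,0,0,0,0],[0.034,-0.037,0,0,0,0],[0.034,-0.037,0,0,0,0],[0.034,-0.037,0,0,0,0],[0.034,-0.037,0,0,0,0],[0.034,-0.037,0,0,0,0],[0.034,-0.037,0,0,0,0],[0.014,-0.015,0.01,0,0,0],[0,0,0,0,0,0]]]}}

```text
t: 8.32
tcp_pos: [0.4728, 0.1685, 0.2323]
tool_rot: [0.92, 0.393, -0.003, -0.001]
force: [0.5, -0.6, -0.8]
finger_gap: 0.006
```

```bash
cat >> h.py <<'E'
def over(p,c,H,n,box,s,tip=None,extra=()):
    a,b,cc,d=box
    im=cv2.resize(p["img"][b:d,a:cc,::-1],None,fx=s,fy=s,interpolation=cv2.INTER_CUBIC)
    for r,z in((.031,0),(.0235,H-.026),(.0135,H))+tuple(extra):
        q=np.array([((proj(p,[c[0]+r*np.cos(t),c[1]+r*np.sin(t),z])-[a,b]+.5)*s).astype(int) for t in np.linspace(0,6.283,60)]);cv2.polylines(im,[q],True,(0,0,255),1)
    if tip is not None:
        q=((proj(p,tip)-[a,b]+.5)*s).astype(int);cv2.circle(im,tuple(int(v) for v in q),4,(0,255,0),-1)
    cv2.imwrite("pics/"+n+".png",im)
E
python3 - <<'E'
from h import *
s=manip.sense();print(s["tcp_pos"],s["tool_rot"],s["force"],s["q"])
p=manip.snapshot("wrist");save(p,"w7",s=1.5)
for r in manip.pinpoint("middle_setter_pad",p)[:2]: print(r["score"],r["point"],toz(p,r["point"],.0743).round(4))
for r in manip.pinpoint("middle_setter",p)[:2]: print(r["score"],r["point"],toz(p,r["point"],0).round(4))
c=(.4765,.170)
u=proj(p,[*c,.04]).astype(int);b=(u[0]-50,u[1]-50,u[0]+50,u[1]+50);print(b)
over(p,c,.0745,"w7o",b,6)
p=manip.snapshot("scene");u=proj(p,[*c,.04]).astype(int);b=(u[0]-40,u[1]-40,u[0]+40,u[1]+40)
over(p,c,.0745,"s7o",b,7)
E
```

```text
[0.47282933 0.16847964 0.23226583] [ 9.19687137e-01  3.92643159e-01 -2.53843522e-03 -6.89669120e-04] [ 0.50939512 -0.58660865 -0.8397235 ] [ 1.19369922e-01  3.98637488e-01  1.75985791e+00 -1.18729295e-04
  9.88357241e-01  8.83221263e-01]
0.9 [263.5, 180.0] [0.4837 0.1667 0.0743]
0.6 [258.7, 169.0] [0.479  0.1671 0.    ]
(np.int64(205), np.int64(125), np.int64(305), np.int64(225))
```

View pics/w7o.png

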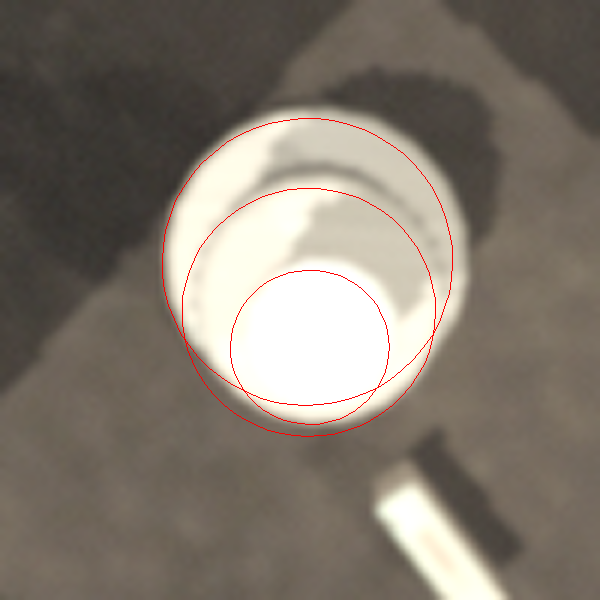

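View pics/s7o.png

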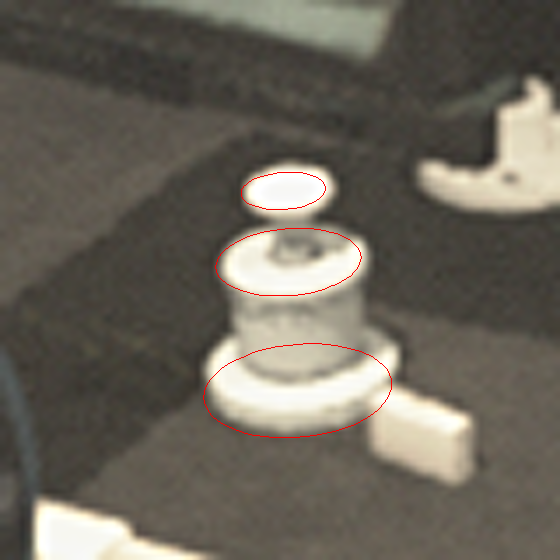

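View pics/w7.png

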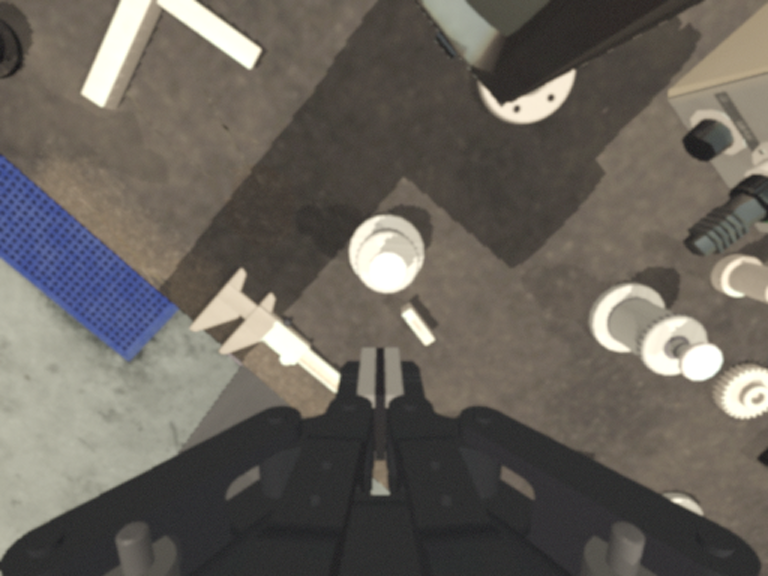

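Call:
{"api": "play_rows", "payload": {"steps": [[[0.0025,0.0017,0.01,0,0,0],[0.0022,0.0017,0.03,0,0,0],[0,0,0.03,0,0,0],[0,0,0.03,0,0,0],[0,0,0.015,0,0,0],[0,0,0.007,0,0,0],[0,0,0,0,0,0]]]}}

```text
t: 9.4
tcp_pos: [0.4808, 0.1683, 0.1124]
tool_rot: [0.92, 0.391, 0.0, 0.0]
force: [-0.1, -0.3, 0.3]
finger_gap: 0.003
```

```bash
python3 - <<'E'
from h import *
s=manip.sense();print(s["tcp_pos"],s["force"]);t=s["tcp_pos"]-[0,0,.025]
c=(.4785,.1695)
p=manip.snapshot("wrist")
over(p,c,.0745,"w8o",(150,150,350,300),4,t)
p=manip.snapshot("scene");u=proj(p,[*c,.06]).astype(int);b=(u[0]-40,u[1]-40,u[0]+40,u[1]+40)
over(p,c,.0745,"s8o",b,7,t)
E
```

```text
[0.48081322 0.16828963 0.11235195] [-0.12866263 -0.32678897  0.28763404]
```

View pics/w8o.png

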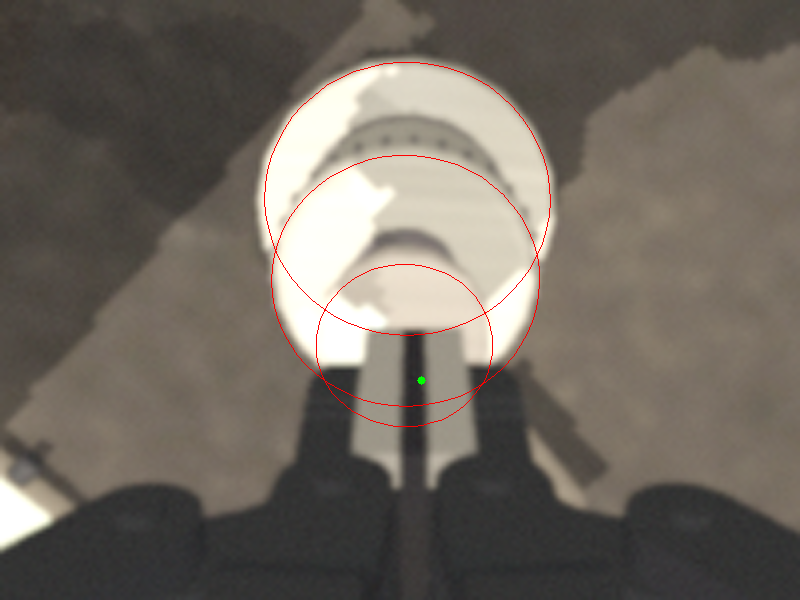

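View pics/s8o.png

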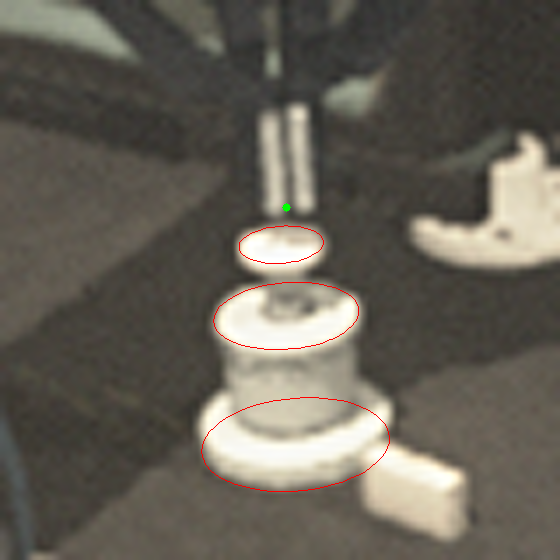

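Call:
{"api": "play_rows", "payload": {"steps": [[[0.002,-0.001,0,0,0,0],[0,0,0.005,0,0,0],[0,0,0.003,0,0,0],[0,0,0.002,0,0,0],[0,0,0,0,0,0]]]}}

```text
t: 10.12
tcp_pos: [0.481, 0.1705, 0.102]
tool_rot: [0.92, 0.391, -0.0, -0.0]
force: [-0.6, -0.5, 0.2]
finger_gap: 0.002
```

Call:
{"api": "play_rows", "payload": {"steps": [[[0,0,0.001,0,0,0],[0,0,0,0,0,0]]]}}

```text
t: 10.38
tcp_pos: [0.4812, 0.1705, 0.1013]
tool_rot: [0.92, 0.391, -0.0, -0.0]
force: [1.0, 0.5, 0.3]
finger_gap: 0.002
```

Call:
{"api": "play_rows", "payload": {"steps": [[[0,0,0.001,0,0,0],[0,0,0,0,0,0]]]}}

```text
t: 10.62
tcp_pos: [0.4811, 0.1706, 0.1003]
tool_rot: [0.92, 0.391, -0.0, -0.0]
force: [0.1, -0.3, 0.5]
finger_gap: -0.001
```

Call:
{"api": "play_rows", "payload": {"steps": [[[0,0,0.001,0,0,0],[0,0,0,0,0,0]]]}}

```text
t: 10.88
tcp_pos: [0.4813, 0.1706, 0.0994]
tool_rot: [0.92, 0.391, 0.0, 0.0]
force: [0.1, 0.3, 0.1]
finger_gap: 0.001
```

Call:
{"api": "play_rows", "payload": {"steps": [[[0,0,0.001,0,0,0],[0,0,0,0,0,0]]]}}

```text
t: 11.12
tcp_pos: [0.4812, 0.1706, 0.0984]
tool_rot: [0.92, 0.391, 0.0, 0.0]
force: [-0.2, -0.4, 2.9]
finger_gap: 0.003
```

Call:
{"api": "play_rows", "payload": {"steps": [[[0,0,0.001,0,0,0],[0,0,0,0,0,0]]]}}

```text
t: 11.38
tcp_pos: [0.4812, 0.1706, 0.0973]
tool_rot: [0.92, 0.391, 0.0, 0.0]
force: [0.1, 0.1, 3.7]
finger_gap: -0.001
```

Contact at about tip z 0.0735–0.074, as expected. Another 5 mm.

Call:
{"api": "play_rows", "payload": {"steps": [[[0,0,0.001,0,0,0],[0,0,0.001,0,0,0],[0,0,0.001,0,0,0],[0,0,0.001,0,0,0],[0,0,0,0,0,0]]]}}

```text
t: 12.0
tcp_pos: [0.4812, 0.1706, 0.0931]
tool_rot: [0.92, 0.391, 0.0, -0.0]
force: [0.3, 0.6, 1.2]
finger_gap: -0.0
```

Call:
{"api": "play_rows", "payload": {"steps": [[[0,0,0.001,0,0,0],[0,0,0,0,0,0]]]}}

```text
t: 12.25
tcp_pos: [0.4813, 0.1706, 0.0922]
tool_rot: [0.92, 0.391, 0.0, 0.0]
force: [0.5, -0.1, 1.5]
finger_gap: -0.004
```

Call:
{"api": "play_rows", "payload": {"steps": [[[0,0,-0.002,0,0,0],[0,0,-0.01,0,0,0],[0,0,-0.03,0,0,0],[0,0,-0.05,0,0,0],[0,0,-0.05,0,0,0],[0,0,-0.03,0,0,0],[0,0,0,0,0,0]]]}}

```text
t: 13.12
tcp_pos: [0.4825, 0.1708, 0.2673]
tool_rot: [0.92, 0.391, 0.003, 0.001]
force: [0.2, -0.0, -0.6]
finger_gap: 0.001
```

```bash
python3 - <<'E'
from h import *
s=manip.sense();print(s["tcp_pos"],s["force"]);t=s["tcp_pos"]-[0,0,.025]
c=(.4805,.170)
p=manip.snapshot("scene");u=proj(p,[*c,.06]).astype(int);b=(u[0]-40,u[1]-40,u[0]+40,u[1]+40)
over(p,c,.075,"s9o",b,7,None,((.0135,.067),(.0135,.061)))
c=(.59,-.018);u=proj(p,[*c,.08]).astype(int);b=(u[0]-60,u[1]-60,u[0]+60,u[1]+40)
over(p,c,.0945,"s9t",b,6)
K=p
for uv in [(405/1.5,262/1.5),(380/1.5,280/1.5)]:
  for z in(.08,.1,.12): print(uv,z,toz(p,uv,z))
E
```

```text
[0.48246777 0.17080987 0.26733837] [ 0.17393173 -0.00312966 -0.55813899]
(270.0, 174.66666666666666) 0.08 [0.72910942 0.05306204 0.08      ]
(270.0, 174.66666666666666) 0.1 [0.68681255 0.03293277 0.1       ]
(270.0, 174.66666666666666) 0.12 [0.64451568 0.01280351 0.12      ]
(253.33333333333334, 186.66666666666666) 0.08 [0.64235055 0.05630019 0.08      ]
(253.33333333333334, 186.66666666666666) 0.1 [0.60364894 0.03603674 0.1       ]
(253.33333333333334, 186.66666666666666) 0.12 [0.56494733 0.01577329 0.12      ]
```

View pics/s9o.png

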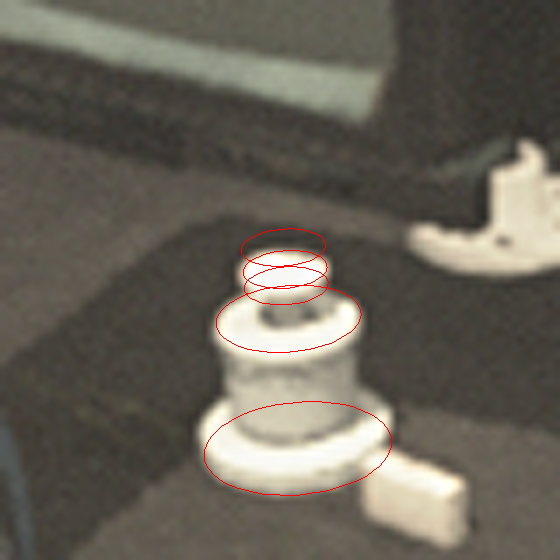

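View pics/s9t.png

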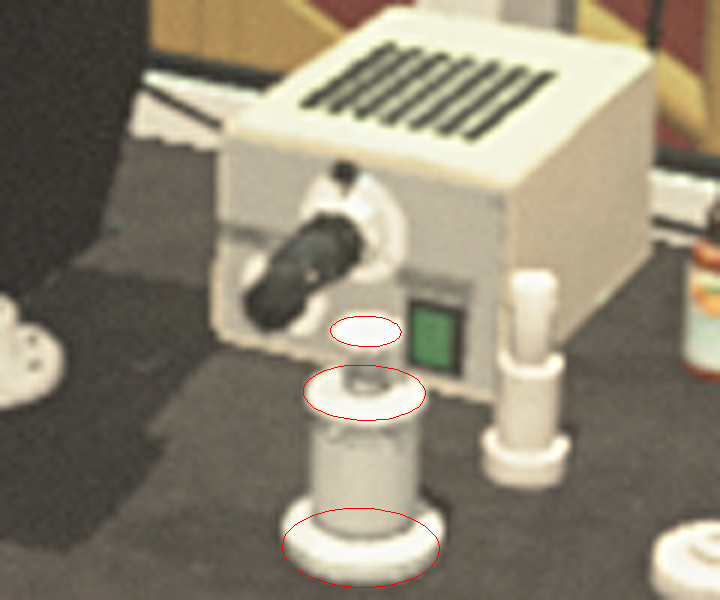

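```bash
python3 - <<'E'
from h import *
p=manip.snapshot("top")
for n,uv in [("tube tip",(365,257)),("tube root",(365,222)),("boxfront",(365,228)),("shaft",(419,235))]:
  for z in (.08,.14): print(n,z,toz(p,(uv[0]/1.5,uv[1]/1.5),z).round(3))
p=manip.snapshot("scene")
c=(.59,-.018);u=proj(p,[*c,.08]).astype(int);o=u-60
# height of box: front-left bottom (215,335)->z0; front-left top (222,130)
b=toz(p,o+np.array([215,340])/6,0);print("box bl",b)
for z in np.arange(.08,.2,.02): print(z,(proj(p,[b[0],b[1],z])-o)*6)
b=toz(p,o+np.array([500,405])/6,0);print("box br",b)
E
```

```text
tube tip 0.08 [0.642 0.042 0.08 ]
tube tip 0.14 [0.629 0.041 0.14 ]
tube root 0.08 [0.703 0.044 0.08 ]
tube root 0.14 [0.687 0.042 0.14 ]
boxfront 0.08 [0.693 0.044 0.08 ]
boxfront 0.14 [0.677 0.042 0.14 ]
shaft 0.08 [ 0.683 -0.049  0.08 ]
shaft 0.14 [ 0.668 -0.045  0.14 ]
box bl [0.72519145 0.11945636 0.        ]
0.08 [214.73677112 176.88299246]
0.1 [214.66869603 134.69839115]
0.12000000000000001 [214.59967602  91.92824152]
0.14 [214.52969127  48.56026673]
0.16000000000000003 [214.45872141   4.58184427]
0.18000000000000002 [214.3867455  -40.02000619]
box br [ 0.7270184 -0.0200949  0.       ]
```

Call:
{"api": "play_rows", "payload": {"steps": [[[-0.006,0.02,0,0,0,0],[-0.012,0.042,0,0,0,0],[-0.012,0.042,0,0,0,0],[-0.012,0.042,0,0,0,0],[-0.012,0.042,0,0,0,0],[-0.008,0.021,0.01,0,0,0],[0,0,0.01,0,0,0],[0,0,0,0,0,0]]]}}

```text
t: 14.28
tcp_pos: [0.5864, -0.0176, 0.2421]
tool_rot: [0.92, 0.391, -0.002, -0.002]
force: [0.6, 1.0, -0.1]
finger_gap: 0.003
```

```bash
python3 - <<'E'
from h import *
s=manip.sense();print(s["tcp_pos"],s["tool_rot"],s["force"],s["q"])
p=manip.snapshot("wrist")
for r in manip.pinpoint("tall_setter_pad",p)[:2]: print(r["score"],r["point"],toz(p,r["point"],.0943).round(4))
c=(.590,-.019)
u=proj(p,[*c,.05]).astype(int);b=(u[0]-60,u[1]-60,u[0]+60,u[1]+60)
over(p,c,.0945,"w10o",b,5)
E
```

```text
[ 0.58638912 -0.0175704   0.2420851 ] [ 0.92019354  0.39145179 -0.00226862 -0.00204752] [ 0.60940599  0.95528179 -0.0837301 ] [-2.20631879e-01  4.94487011e-01  1.54248927e+00  7.58149593e-04
  1.11069058e+00  5.45404247e-01]
0.78 [258.4, 185.8] [ 0.5909 -0.0178  0.0943]
0.54 [326.0, 134.1] [ 0.671  -0.0254  0.0943]
```

View pics/w10o.png

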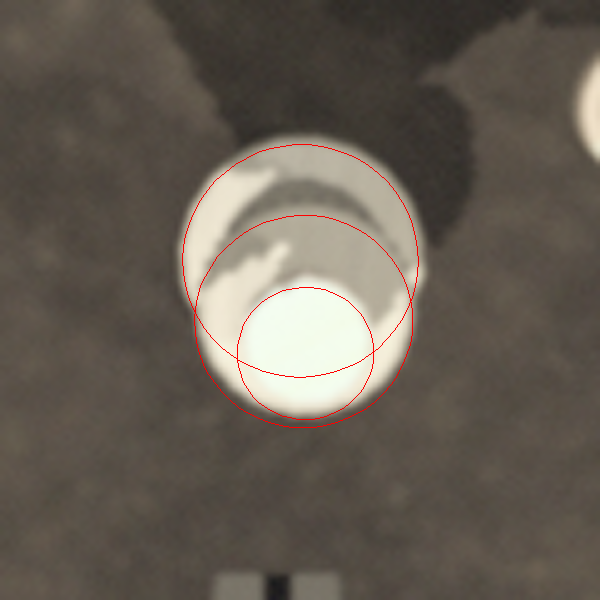

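Call:
{"api": "play_rows", "payload": {"steps": [[[0.003,0.003,0.01,0,0,0],[0,0,0.03,0,0,0],[0,0,0.03,0,0,0],[0,0,0.025,0,0,0],[0,0,0.012,0,0,0],[0,0,0.004,0,0,0],[0,0,0,0,0,0]]]}}

```text
t: 15.25
tcp_pos: [0.5933, -0.019, 0.1338]
tool_rot: [0.92, 0.391, 0.0, 0.0]
force: [0.4, -0.3, -0.5]
finger_gap: 0.002
```

```bash
python3 - <<'E'
from h import *
s=manip.sense();print(s["tcp_pos"],s["force"]);t=s["tcp_pos"]-[0,0,.025]
c=(.5913,-.018)
p=manip.snapshot("wrist")
over(p,c,.0945,"w11o",(150,150,350,300),4,t)
p=manip.snapshot("scene");u=proj(p,[*c,.08]).astype(int);b=(u[0]-40,u[1]-40,u[0]+40,u[1]+40)
over(p,c,.0945,"s11o",b,7,t)
E
```

```text
[ 0.59332267 -0.01896719  0.13378057] [ 0.4216081  -0.32328975 -0.48768394]
```

View pics/w11o.png

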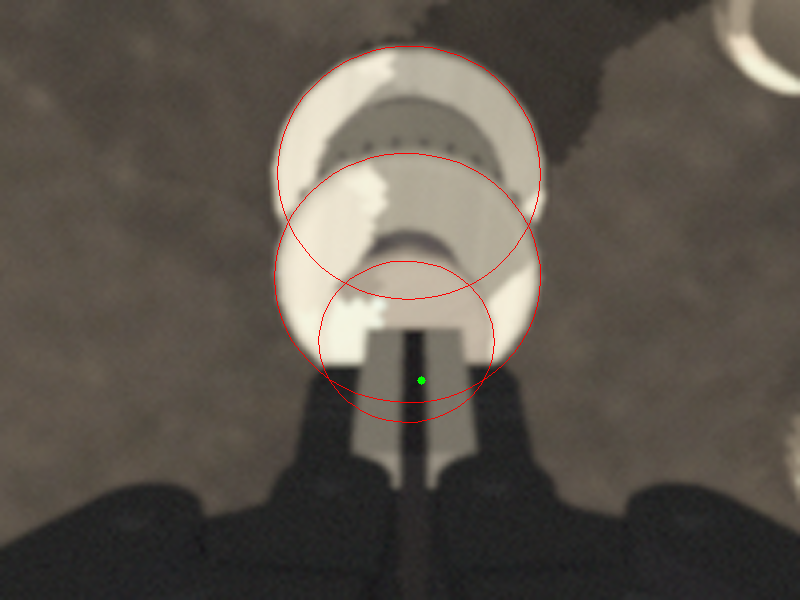

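View pics/s11o.png

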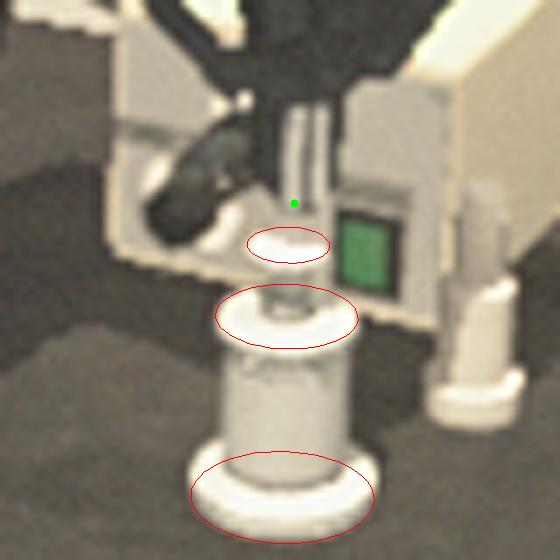

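Call:
{"api": "play_rows", "payload": {"steps": [[[0.001,-0.001,0,0,0,0],[0,0,0.005,0,0,0],[0,0,0.004,0,0,0],[0,0,0.002,0,0,0],[0,0,0,0,0,0]]]}}

```text
t: 15.98
tcp_pos: [0.5927, -0.0176, 0.122]
tool_rot: [0.92, 0.391, -0.0, -0.0]
force: [0.5, 0.4, 0.2]
finger_gap: 0.005
```

Call:
{"api": "play_rows", "payload": {"steps": [[[0,0,0.001,0,0,0],[0,0,0,0,0,0]]]}}

```text
t: 16.23
tcp_pos: [0.5929, -0.0176, 0.1213]
tool_rot: [0.92, 0.391, 0.0, -0.0]
force: [0.5, -0.5, 0.1]
finger_gap: 0.001
```

Call:
{"api": "play_rows", "payload": {"steps": [[[0,0,0.001,0,0,0],[0,0,0,0,0,0]]]}}

```text
t: 16.48
tcp_pos: [0.5928, -0.0176, 0.1203]
tool_rot: [0.92, 0.391, -0.0, -0.0]
force: [0.9, -1.3, 0.3]
finger_gap: 0.002
```

Call:
{"api": "play_rows", "payload": {"steps": [[[0,0,0.001,0,0,0],[0,0,0,0,0,0]]]}}

```text
t: 16.73
tcp_pos: [0.5929, -0.0176, 0.1195]
tool_rot: [0.92, 0.391, 0.0, 0.0]
force: [-0.7, -0.1, 2.4]
finger_gap: -0.002
```

Call:
{"api": "play_rows", "payload": {"steps": [[[0,0,0.001,0,0,0],[0,0,0,0,0,0]]]}}

```text
t: 16.98
tcp_pos: [0.5929, -0.0176, 0.1185]
tool_rot: [0.92, 0.391, 0.0, 0.0]
force: [-1.0, 0.1, 3.1]
finger_gap: 0.007
```

Call:
{"api": "play_rows", "payload": {"steps": [[[0,0,0.001,0,0,0]]]}}

```text
t: 17.1
tcp_pos: [0.5929, -0.0176, 0.1175]
tool_rot: [0.92, 0.391, 0.0, 0.0]
force: [-0.8, -0.1, 3.5]
finger_gap: -0.002
```

Contact at tip z about 0.095; target TCP z 0.112.

Call:
{"api": "play_rows", "payload": {"steps": [[[0,0,0.001,0,0,0],[0,0,0.001,0,0,0],[0,0,0.001,0,0,0],[0,0,0.001,0,0,0],[0,0,0,0,0,0]]]}}

```text
t: 17.73
tcp_pos: [0.5929, -0.0176, 0.1131]
tool_rot: [0.92, 0.391, 0.0, 0.0]
force: [0.0, 0.5, 1.7]
finger_gap: -0.002
```

Call:
{"api": "play_rows", "payload": {"steps": [[[0,0,0.001,0,0,0],[0,0,0,0,0,0]]]}}

```text
t: 17.98
tcp_pos: [0.5929, -0.0176, 0.1122]
tool_rot: [0.92, 0.391, 0.0, 0.0]
force: [0.2, -0.0, 0.5]
finger_gap: -0.003
```

Call:
{"api": "play_rows", "payload": {"steps": [[[0,0,-0.002,0,0,0],[0,0,-0.01,0,0,0],[0,0,-0.03,0,0,0],[0,0,-0.05,0,0,0],[0,0,-0.04,0,0,0],[0,0,-0.02,0,0,0],[0,0,0,0,0,0],[0,0,0,0,0,0]]]}}

```text
t: 18.98
tcp_pos: [0.592, -0.0175, 0.2634]
tool_rot: [0.92, 0.391, -0.001, -0.001]
force: [0.3, -0.2, -1.4]
finger_gap: -0.002
```

```bash
python3 - <<'E'
from h import *
s=manip.sense();print(s["tcp_pos"],s["force"])
p=manip.snapshot("scene");save(p,"s12",(90,130,410,310),2.4)
for n,c,H in (("sA",(.499,-.2337),.055),("sB",(.4805,.170),.075),("sC",(.592,-.018),.095)):
    u=proj(p,[*c,H-.01]).astype(int);b=(u[0]-40,u[1]-40,u[0]+40,u[1]+40)
    over(p,c,H,n,b,7,None,((.0135,H-.008),(.0135,H-.014)))
im=np.hstack([cv2.resize(cv2.imread(f"pics/{n}.png"),(260,260)) for n in("sA","sB","sC")]);cv2.imwrite("pics/s13.png",im)
E
```

```text
[ 0.5920274  -0.01745569  0.26344801] [ 0.3293668  -0.16821266 -1.3694114 ]
```

View pics/s13.png

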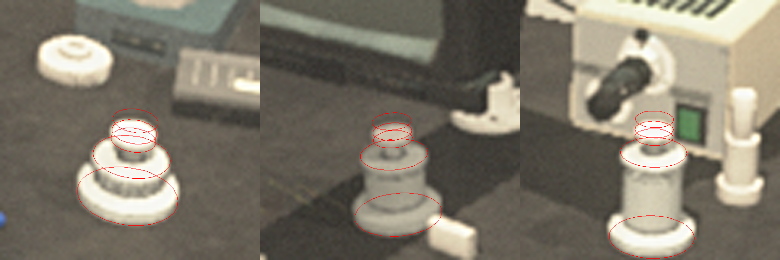

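View pics/sC.png

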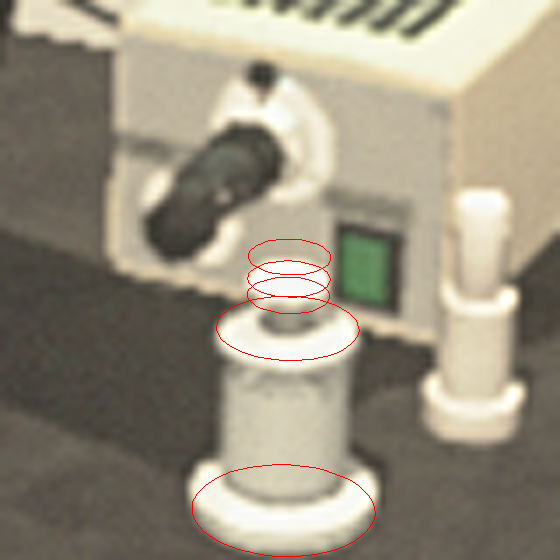

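View pics/s12.png

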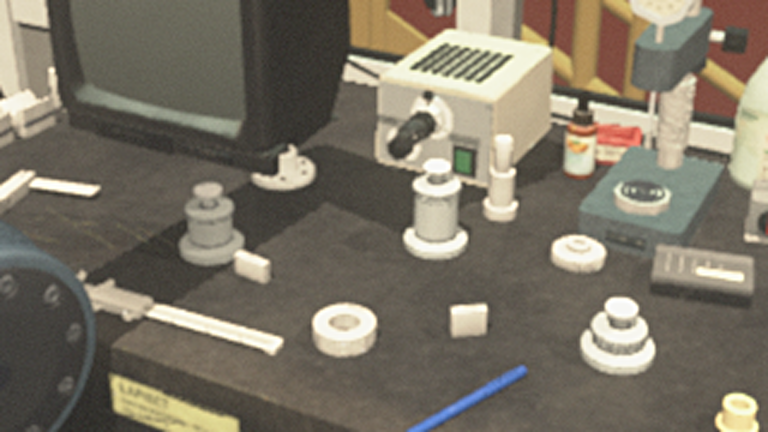

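All three pads match the half-travel overlays, every stand is upright and in place, and the arm is clear.

```bash
python3 -c "
from h import *
manip.sign_off();print(manip.sense()['t'])"
```

```text
the job is handed in; nothing more can be done
the job is handed in; nothing more can be done
```

I touched down all three plungers with closed fingertips, in the order short, middle, tall, and handed the job in at about 19 s on the robot's clock.

| Setter | Contact, tip height (mm) | Left at, tip height (mm) | Down from fully up (mm of 16) |
|---|---|---|---|
| Short | about 53.5 | 47.2 | about 7.8 |
| Middle | about 73.5–74 | 67.2 | about 7.8 |
| Tall | about 95 | 87.2 | about 7.8 |

- **Force:** the vertical force read 3–4 N while the plungers slid, with no sign of a bottom stop.
- **Last check:** in the final scene pictures all three pads match the half-travel overlay. The stands are upright, they and the parts round them show no visible shift, and the gripper is clear above.
- **Disagreements:** the wrist camera placed the setters about 2 mm off from its own calibration. I corrected for this in each approach, using the scene view as a cross-check. Force noise of about 1 N makes the contact heights good to only about 1 mm. The depths come from the measured tool height, with the scene overlays as a cross-check. I did not read the dark rings on the stems.

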